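Load the module carrier and lay its keeper bar

ROBOT

A 6-joint arm with a two-finger parallel gripper is mounted at the origin on the work surface. World frame = base frame: x ahead of the robot, y to its left, z up, the work surface at z = 0. Lengths are in m, angles in rad, forces in N, time in s.
With the tool pointing down it reaches from about 0.35 to 0.975 m from the base axis. Payload 7.1 kg.
Tool frame: the origin (TCP) lies midway between the tips of the shut fingers; the grasp point (between the pads) lies 19 mm behind it; z points along the fingers, y is the line along which they close (so a half turn about z gives the same grasp; the last joint's range is limited). The gripper opens to 88 mm and grips with 3 to 60 N. Pads are 20 mm wide; open, the fingers measure 115 mm over their backs; the gripper's body (75 mm by 178 mm) begins 61 mm behind the grasp point.
Start: joints at [1.084, 0.423, 1.63, -0, 1.089, -0.019], TCP at [0.282, 0.558, 0.223] pointing down, gripper open.
Joint ranges: [-3, 3], [-0.9, 2.11], [0.09, 2.58], [-1.31, 4.45], [0.11, 2.69], [-2.54, 2.54]. Speed limits (rad/s): [2.39, 2.39, 3.01, 3.14, 3.14, 3.14].

INTERFACE

Orientations are given as a unit quaternion [w, x, y, z].
In Python, from plant import telemetry, imaging, arm gives the robot as it stands. The module is installed in compiled form; this text tells all that it offers.
- The arm moves only by the tool arm_command, never from a script. Its argument "deltas" is one flat list of numbers, 6 for each row, row after row: the shift along the tool's x, y, z in mm, then the turn, a rotation vector about the tool's x, y, z in degrees. A call has 1 to 10 rows; each row is the pose to reach, as a shift and turn from the pose commanded when the call began, along the tool's axes at that moment; what a row does not reach only later rows make up. A row lasts 1/8 s, in which the tool goes at most 62.5 mm and 10.7 degrees, less where a joint would pass 70% of its speed; a pose out of reach is approached as far as the arm can. A call with a gripper value outside its range is refused whole. "hand" is the finger opening in mm, from 0 to 87.8, set as the call begins (left out, the last holds). The fingers move at their own pace and stop on an object; "newtons" is the grip in N (left out, the last holds). Time passes only in rows, so rows that repeat a pose let the fingers close. It gives the time, the measured TCP pose, the force, the opening and the grip force at its end, in the units of the state.
- telemetry.get_obs(): the state, without advancing time (a new reading comes with each control period).
- imaging.snapshot(name): name is "side" or "top" or "wrist"; returns the picture (480x640x3 uint8, red, green, blue); there is no depth.
- imaging.get_calibration(name): a dict with "fx", "fy", "cx", "cy" (pixels), "k1" (the pictures are not rectified: a ray, as slopes to the right and down, at radius r is drawn at 1 + k1 r^2 times it, then the intrinsics apply), "T" (4x4, takes a point from camera to world coordinates). Camera axes: x right, y down, z forward; pixel columns grow to the right and rows downward; lengths in m; the calibration is good to about 2 mm. A picture is of the moment at which its call begins: read the wrist's pose just before it. get_calibration takes no time and is no camera call; for the wrist camera it gives the pose at the moment of the call.
- arm.hand_in(): hands the job in; it is judged then, once.
The state is a dict: "time": time; "joint_pos": joint angles; "dq": joint speeds; "joint_torque": joint torques, N m; "position": TCP position; "tcp_rot": TCP orientation; "contact_force": force on the tool from outside, world axes, zero at the start; "ft_torque": the same for the moment, N m; "opening": finger opening in m; "finger_force": force on a finger pad.
Only numpy, scipy, OpenCV 4.12 (cv2) and the standard library are available. Lean on these libraries where they do the work, as an engineer would, in place of code of your own. Each camera call takes 0.05 s, during which the arm holds its last target. There are 200 camera calls.

TASK

Pack the three finished sensor modules (closed blue, yellow and red lids) into the black carrier, each lying flat, lid up, in the bay whose floor has the colour of its lid. When all three are in, lay the keeper bar across the top of them, right way up and resting in the notches of both end posts. Leave the two open, lidless modules where they are, undisturbed.

Things in the scene. Friction and masses are not known exactly. Their poses are not given: they have to be found in the camera images.
- module_blue: finished sensor module: upright aluminium block 50 x 30 x 24 mm (x, y, z) with a closed, all-blue plastic lid (a small dark disc on it) and hair-thin brass pins at the short ends; 50 to 100 g, loose. Origin at the centre of its underside, x along the 50 mm length, z up
- module_yellow: finished sensor module: upright aluminium block 50 x 30 x 24 mm (x, y, z) with a closed, all-yellow plastic lid (a small dark disc on it) and hair-thin brass pins at the short ends; 50 to 100 g, loose. Origin at the centre of its underside, x along the 50 mm length, z up
- module_red: finished sensor module: upright aluminium block 50 x 30 x 24 mm (x, y, z) with a closed, all-red plastic lid (a small dark disc on it) and hair-thin brass pins at the short ends; 50 to 100 g, loose. Origin at the centre of its underside, x along the 50 mm length, z up
- open_blue: unfinished look-alike: same block, 50 x 30 x 24 mm, but with no lid: only a thin blue rim around an open top that shows a green circuit board with a black chip. Not to be packed. Origin at the centre of its underside, x along the length, z up
- open_yellow: unfinished look-alike: same block, 50 x 30 x 24 mm, but with no lid: only a thin yellow rim around an open top that shows a green circuit board with a black chip. Not to be packed. Origin at the centre of its underside, x along the length, z up
- bar: keeper bar: aluminium bar 14 x 240 x 12 mm (x, y, z) with a black grip block 18 x 44 x 20 mm on the middle of its top, so 32 mm tall at the middle; 100 to 170 g, loose, lying on the bench. Origin: centre of its underside, y along its length, z up. Seated in the carrier, its underside is 34 mm above the bench (tops of loaded modules: 29 mm) and its length runs along the carrier's y
- carrier: black carrier fixed to the bench, 74 x 218 mm; three bays along its y (centres y = -62, 0, 62 mm), 66 x 58 mm inside, wall tops 9 mm above the bench. Aluminium end posts at y = -102 and 102 mm (14 mm thick in y) each have a notch for the bar: floor at x = 0, 34 mm above the bench, 20 mm wide in x, cheeks sloping to a 38 mm mouth at 50 mm height. Origin: underside centre, on the bench, z up
- tile_blue: blue floor tile of one carrier bay, 64 x 56 x 2 mm, fixed; the three tiles change places among the bays. Origin at the centre of its underside (its top, where a module stands, is 5 mm above the bench), axes parallel to the carrier's
- tile_yellow: yellow floor tile of one carrier bay, 64 x 56 x 2 mm, fixed; the three tiles change places among the bays. Origin at the centre of its underside (its top, where a module stands, is 5 mm above the bench), axes parallel to the carrier's
- tile_red: red floor tile of one carrier bay, 64 x 56 x 2 mm, fixed; the three tiles change places among the bays. Origin at the centre of its underside (its top, where a module stands, is 5 mm above the bench), axes parallel to the carrier's
Not all that is in view belongs to the job. Of the things shaped like the tile_yellow, the yellow one is meant.

How it is judged:
On the way, in this order (a step that is already met when the one before it is completed fails the run):
1. all three finished modules stand released in the bays of their colours (horizontal distance between module_blue and tile_blue below 0.022 m and z of module_blue in the frame of tile_blue between 0 and 0.004 m and angle between each of module_blue, module_yellow, module_red's own z axis and vertical below 0.1 rad and contact force between each of module_blue, module_yellow, module_red and the fingers below 0.05 N and linear speed of each of module_blue, module_yellow, module_red below 0.02 m/s and horizontal distance between module_yellow and tile_yellow below 0.022 m and z of module_yellow in the frame of tile_yellow between 0 and 0.004 m and horizontal distance between module_red and tile_red below 0.022 m and z of module_red in the frame of tile_red between 0 and 0.004 m), for 0.2 s.
2. the keeper bar rests released in both notches, over the modules (x of bar in the frame of carrier between -0.009 and 0.009 m and y of bar in the frame of carrier between -0.018 and 0.018 m and z of bar in the frame of carrier between 0.031 and 0.037 m and angle between the y axis of bar and the y axis of carrier, either way round below 0.1 rad and angle between bar's own z axis and vertical below 0.1 rad and contact force between bar and the fingers below 0.05 N and linear speed of bar below 0.02 m/s), for 0.2 s.
At the end, for the whole second after the job is handed in: Each lidded module stands flat, lid up, on its colour's tile (centres within 22 mm: anywhere inside the bay); the bar lies block up and level in both notches (underside 31-37 mm up, within 9 mm across, 18 mm along, 0.1 rad); all released and at rest (all of step 1 and all of step 2); the robot touches nothing.
It fails at once if an open, lidless module is moved more than 20 mm or tipped (distance of any of open_blue, open_yellow from where it was at the start of the episode above 0.02 m or angle between any of open_blue, open_yellow's own z axis and vertical above 0.3 rad).
It also fails if it takes over 112 s, if anything falls off the work surface, if the arm or the gripper's body presses on something with over 40 N, if the wrist force passes 120 N, or if a joint passes its speed limit or range.

## Working session

There is one attempt and no reset: what is moved stays moved. The work goes in short steps, Python scripts to look and compute and a tool call to move; the robot and the scene stay as the last step left them, time stands still between calls to the robot, and variables do not carry over. Pictures are saved under pics/ and viewed, at most 14 in all, crops included, and the job is handed in when it is done.

Besides the shell and the picture viewer there is one more tool, called as name(argument=value, ...) on one line, values as JSON. arm_command: Moves the arm, as the interface text tells. Its arguments: {"type":"object","properties":{"deltas":{"type":"array"},"hand":{"type":"number"},"newtons":{"type":"number"}},"required":["deltas"]}

```bash
mkdir -p pics
python3 - <<'E'
from plant import telemetry, imaging
import cv2,numpy as np
o=telemetry.get_obs();print({k:np.round(v,4).tolist() for k,v in o.items()})
for n in("top","side"):
    cv2.imwrite(f"pics/{n}0.png",imaging.snapshot(n)[:,:,::-1]);c=imaging.get_calibration(n)
    print(n,{k:np.round(v,4).tolist() for k,v in c.items()})
E
```

```text
{'time': 0.0, 'joint_pos': [1.084, 0.4238, 1.6307, -0.0, 1.0886, -0.019], 'dq': [0.0005, 0.0019, -0.0005, 0.0007, -0.0025, 0.0004], 'joint_torque': [0.0003, -54.462, -27.367, 0.0643, 0.0228, -0.0002], 'position': [0.2815, 0.5574, 0.2219], 'tcp_rot': [-0.0002, 0.2317, 0.9728, -0.0007], 'contact_force': [0.547, 0.3608, -0.2651], 'ft_torque': [-0.0565, 0.025, 0.0403], 'finger_force': 0.0, 'opening': 0.0878}
top {'fx': 551.5586, 'fy': 551.5586, 'cx': 324.4256, 'cy': 241.0896, 'k1': 0.0134, 'T': [[0.0021, -0.9861, 0.166, 0.3685], [-1.0, -0.0009, 0.0068, -0.0129], [-0.0066, -0.166, -0.9861, 1.2326], [0.0, 0.0, 0.0, 1.0]]}
side {'fx': 514.7801, 'fy': 514.7801, 'cx': 309.3223, 'cy': 245.9518, 'k1': -0.134, 'T': [[0.7232, -0.4392, 0.533, -0.0617], [-0.6905, -0.444, 0.571, -0.6518], [-0.0141, -0.781, -0.6243, 0.7761], [0.0, 0.0, 0.0, 1.0]]}
```

View pics/top0.png

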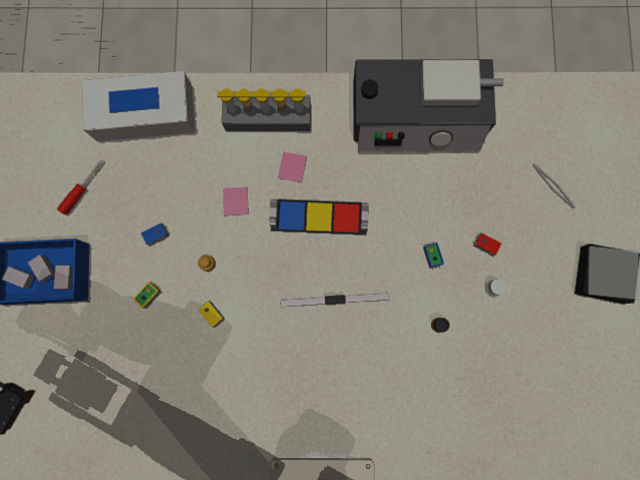

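View pics/side0.png

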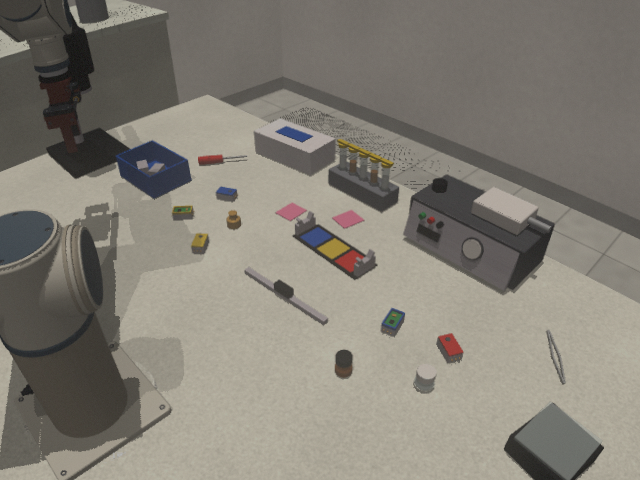

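Top view candidates:
- **Blue:** closed lid at (155,234). Could be confused with open_blue at (433,255), the blue bin at (40,270) and the blue display at (134,100).
- **Yellow:** closed lid at (211,313). Could be confused with open_yellow at (147,294), the rack caps at (262,95) and the tan knob at (206,262).
- **Red:** closed lid at (488,244). Could be confused with the screwdriver at (72,198) and the instrument button at (390,135).
- **Carrier and bar:** tiles at (292,215) blue, (320,216) yellow and (347,217) red. The pink squares are decoys. The bar is at (335,299).

I choose the closed lids, and will check them in one close crop while measuring.

```bash
cat > h.py <<'E'
from plant import telemetry, imaging
import cv2,numpy as np
from scipy.spatial.transform import Rotation as R
def cast(px,c,z):
    d=(np.asarray(px,float).reshape(-1,2)-[c["cx"],c["cy"]])/[c["fx"],c["fy"]]
    u=d.copy()
    for _ in range(8): u=d/(1+c["k1"]*(u**2).sum(1,keepdims=True))
    T=np.array(c["T"]); v=np.c_[u,np.ones(len(u))]@T[:3,:3].T; p=T[:3,3]
    return (p+v*((z-p[2])/v[:,2])[:,None])[:,:2]
HUE={"blue":((100,110,40),(125,255,255)),"yellow":((18,130,60),(34,255,255)),"red":((0,150,60),(6,255,255))}
def blob(hsv,col,at,r=22):
    m=cv2.inRange(hsv,*map(np.array,HUE[col]))
    w=np.zeros_like(m);x,y=at;w[y-r:y+r,x-r:x+r]=m[y-r:y+r,x-r:x+r]
    return max(cv2.findContours(w,0,1)[0],key=cv2.contourArea)
def rect(pts):
    (c,s,a)=cv2.minAreaRect((pts*1000).astype(np.float32))
    if s[0]<s[1]: s=s[::-1];a+=90
    return np.round(c,1),np.round(s,1),round((a+90)%180-90,1)
def to(x,y,z,yaw):
    """tool-frame delta to a tool-down pose whose closing line (tool y) is at yaw deg in the world (mod 180); mm, deg"""
    o=telemetry.get_obs();q=np.array(o["tcp_rot"]);A=R.from_quat(q[[1,2,3,0]])
    best=[]
    for k in(0,180):
        t=np.radians(yaw+k);Y=np.array([np.cos(t),np.sin(t),0]);Z=np.array([0,0,-1.]);B=R.from_matrix(np.c_[np.cross(Y,Z),Y,Z])
        rv=np.degrees((A.inv()*B).as_rotvec())
        best.append(rv)
    best.sort(key=np.linalg.norm)
    d=A.inv().apply(np.array([x,y,z])-np.array(o["position"])*1000)
    print("d",np.round(d,1),"rot",[b.round(1).tolist() for b in best],"j6",round(np.degrees(o["joint_pos"][5]),1),"pos",np.round(np.array(o["position"])*1000,1),"t",o["time"])
E
python3 - <<'E'
from h import *
im=cv2.imread("pics/top0.png");c=imaging.get_calibration("top")
hsv=cv2.cvtColor(im,cv2.COLOR_BGR2HSV)
for n,col,at,z in[("mb","blue",(155,234),.024),("my","yellow",(211,313),.024),("mr","red",(488,244),.024),("tb","blue",(292,215),.005),("ty","yellow",(320,216),.005),("tr","red",(347,217),.005),("ob","blue",(433,255),.024),("oy","yellow",(147,294),.024)]:
    k=blob(hsv,col,at);print(n,cv2.boundingRect(k),*rect(cast(k,c,z)))
# bar: bright, low saturation, plus the dark block
w=np.zeros(im.shape[:2],np.uint8);w[285:312,272:398]=1
g=cv2.cvtColor(im,cv2.COLOR_BGR2GRAY)
k=max(cv2.findContours(cv2.inRange(g,0,60)*w,0,1)[0],key=cv2.contourArea);print("block",*rect(cast(k,c,.032)))
for p in[(281,302),(389,296)]:print("end",cast(p,c,.012)*1000)
cr=[cv2.resize(im[y-30:y+30,x-30:x+30],(260,260),interpolation=2) for x,y in[(155,234),(211,313),(488,244),(433,255),(147,294),(320,216)]]
cv2.imwrite("pics/crop0.png",np.vstack([np.hstack(cr[:3]),np.hstack(cr[3:])]))
E
```

```text
mb (142, 224, 25, 20) [589.4 376.3] [49.3 28.8] -62.4
my (198, 302, 25, 25) [411.8 243.8] [50.7 29.8] 41.4
mr (476, 234, 25, 21) [ 566.9 -366.6] [49.6 28.6] 62.5
tb (278, 201, 27, 30) [634.9  70.9] [67.1 58.4] -2.2
ty (306, 202, 26, 30) [632.    9.2] [67.4 56.9] 0.0
tr (333, 203, 26, 30) [630.1 -53.3] [66.1 56.8] -2.5
ob (424, 243, 20, 24) [ 541.5 -245.7] [48.7 30.5] 15.4
oy (133, 282, 26, 26) [452.8 386.4] [51.7 30.9] -41.3
block [443.3 -26.7] [41.2 17.3] -89.9
end [[437.73627403  90.95431822]]
end [[ 451.31538556 -147.09836455]]
```

View pics/crop0.png

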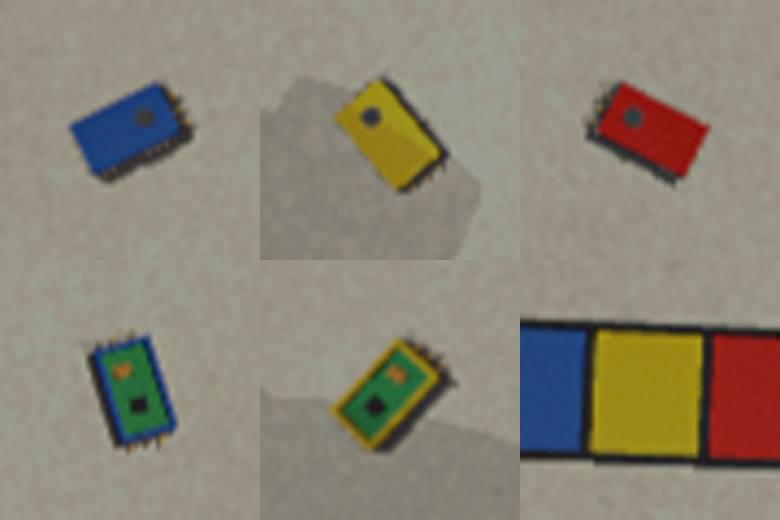

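The crop shows three closed lids in the top row, open_blue and open_yellow in the lower row, and bays in the order blue, yellow, red. The measured footprints match 50x30 (modules), 64x56 (tiles) and 240 mm (bar). I'll start with blue.

```bash
python3 -c "
from h import *
to(589.4,376.3,130,27.6)"
```

```text
d [-356.4  -22.8   92. ] rot [[-0.1, 0.0, 35.6], [-0.0, -0.1, -144.4]] j6 -1.1 pos [281.6 557.4 222. ] t 0.1
```

arm_command(deltas=[-356,-23,40,0,0,36,-356,-23,92,0,0,36,-356,-23,92,0,0,36,-356,-23,92,0,0,36,-356,-23,92,0,0,36,-356,-23,92,0,0,36,-356,-23,92,0,0,36,-356,-23,92,0,0,36,-356,-23,92,0,0,36,-356,-23,92,0,0,36], hand=60, newtons=20)

```text
time: 1.35
position: [0.5884, 0.3779, 0.1313]
tcp_rot: [0.0, 0.52, 0.854, 0.0]
contact_force: [-0.5, 0.3, -0.1]
opening: 0.0603
finger_force: 0.0
```

```bash
python3 -c "
from h import *
to(589.4,376.3,7,27.6)
c=imaging.get_calibration('wrist');im=imaging.snapshot('wrist')[:,:,::-1];cv2.imwrite('pics/w1.png',im)
m=cv2.inRange(cv2.cvtColor(im,40),*map(np.array,HUE['blue']))
k=max(cv2.findContours(m,0,1)[0],key=cv2.contourArea);print(cv2.boundingRect(k),*rect(cast(k,c,.024)))"
```

```text
d [-1.900e+00  1.000e-01  1.243e+02] rot [[0.0, -0.0, -0.3], [-0.0, -0.1, 179.7]] j6 4.4 pos [588.4 377.9 131.3] t 1.35
(300, 192, 46, 73) [587.5 377.7] [49.8 29.2] -62.5
```

View pics/w1.png

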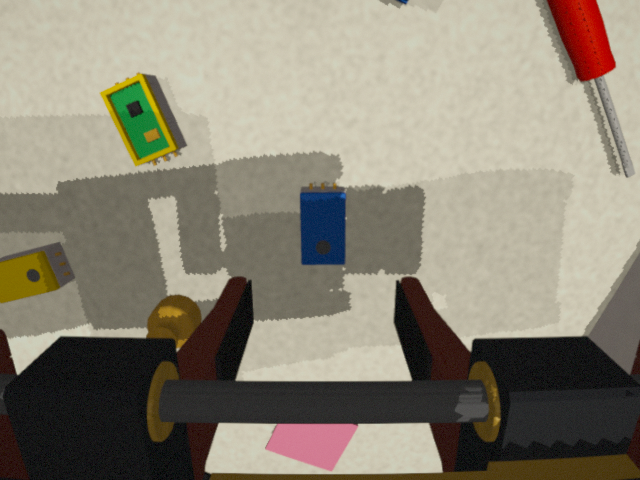

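The wrist view shows the blue closed lid at (323,228), centred between the fingers. It measures (587.5, 377.7), within 2 mm of the top view, and open_yellow at (140,118) is well clear. I'll descend, grip and lift.

arm_command(deltas=[0,0,45,0,0,0,0,0,85,0,0,0,0,0,110,0,0,0,0,0,124,0,0,0,0,0,124,0,0,0,0,0,124,0,0,0])

```text
time: 2.15
position: [0.5901, 0.3774, 0.008]
tcp_rot: [0.0, 0.521, 0.854, 0.001]
contact_force: [-0.1, -0.6, 0.7]
opening: 0.0599
finger_force: 0.0
```

arm_command(deltas=[0,0,0,0,0,0,0,0,0,0,0,0,0,0,0,0,0,0,0,0,0,0,0,0,0,0,0,0,0,0,0,0,0,0,0,0,0,0,-30,0,0,0,0,0,-93,0,0,0,0,0,-93,0,0,0], hand=10, newtons=20)

```text
time: 3.28
position: [0.5923, 0.3787, 0.1049]
tcp_rot: [0.002, 0.521, 0.854, 0.004]
contact_force: [-0.2, 0.1, -0.9]
opening: 0.03
finger_force: 20.0
```

```bash
python3 -c "
from h import *
to(634.5,66,100,87.8);to(634.5,66,13,87.8)"
```

```text
d [-297.5 -105.4    3.7] rot [[0.5, 0.2, -60.6], [0.3, -0.6, 119.4]] j6 4.4 pos [592.3 378.7 104.9] t 3.275
d [-297.5 -106.2   90.7] rot [[0.5, 0.2, -60.6], [0.3, -0.6, 119.4]] j6 4.4 pos [592.3 378.7 104.9] t 3.275
```

arm_command(deltas=[-297,-106,4,0,0,-60,-297,-106,4,0,0,-60,-297,-106,4,0,0,-60,-297,-106,4,0,0,-60,-297,-106,4,0,0,-60,-297,-106,4,0,0,-60,-297,-106,4,0,0,-60,-297,-106,4,0,0,-60,-297,-106,4,0,0,-60])

```text
time: 4.4
position: [0.6304, 0.0653, 0.0954]
tcp_rot: [-0.0, 0.024, 1.0, 0.0]
contact_force: [0.1, -0.2, -0.5]
opening: 0.0298
finger_force: 20.0
```

```bash
python3 -c "
from h import *
to(634.5,66,13,87.8)"
```

```text
d [-4.1  0.9 82.4] rot [[0.0, -0.0, -0.6], [-0.0, -0.0, 179.4]] j6 -82.4 pos [630.4  65.3  95.4] t 4.4
```

arm_command(deltas=[-4,1,40,0,0,-1,-4,1,65,0,0,-1,-4,1,76,0,0,-1,-4,1,80,0,0,-1,-4,1,82,0,0,-1,-4,1,82,0,0,-1,-4,1,82,0,0,-1])

```text
time: 5.28
position: [0.6351, 0.065, 0.0144]
tcp_rot: [0.001, 0.016, 1.0, 0.0]
contact_force: [-0.2, -0.6, -1.4]
opening: 0.0299
finger_force: 20.0
```

arm_command(deltas=[0,0,0,0,0,0,0,0,0,0,0,0,0,0,0,0,0,0,0,0,-10,0,0,0,0,0,-40,0,0,0,0,0,-90,0,0,0,0,0,-100,0,0,0,0,0,-100,0,0,0], hand=38)

```text
time: 6.28
position: [0.635, 0.065, 0.1146]
tcp_rot: [0.001, 0.016, 1.0, 0.0]
contact_force: [-0.6, 0.1, -1.1]
opening: 0.0381
finger_force: 0.0
```

```bash
python3 -c "
from h import *
to(411.8,243.8,100,131.4)"
```

```text
d [228.8 171.7  14.2] rot [[-0.0, 0.1, -43.2], [0.1, 0.0, 136.8]] j6 -83.4 pos [635.   65.  114.6] t 6.275
```

arm_command(deltas=[229,172,0,0,0,-43,229,172,14,0,0,-43,229,172,14,0,0,-43,229,172,14,0,0,-43,229,172,14,0,0,-43,229,172,14,0,0,-43,229,172,14,0,0,-43,229,172,14,0,0,-43], hand=60)

```text
time: 7.28
position: [0.4121, 0.2435, 0.0994]
tcp_rot: [-0.0, -0.351, 0.936, -0.0]
contact_force: [0.6, 0.1, -0.0]
opening: 0.0601
finger_force: 0.0
```

```bash
python3 -c "
from h import *
c=imaging.get_calibration('wrist');im=imaging.snapshot('wrist')[:,:,::-1]
m=cv2.inRange(cv2.cvtColor(im,40),*map(np.array,HUE['yellow']))
for k in cv2.findContours(m,0,1)[0]:
  if cv2.contourArea(k)>800: print(cv2.boundingRect(k),*rect(cast(k,c,.024)))
to(411.8,243.8,8,131.4)"
```

```text
(211, 455, 429, 25) [490.3 422.1] [332.2  25. ] -50.8
(469, 362, 32, 80) [425.2 403.1] [69.3 18.9] 53.1
(147, 362, 32, 80) [571.5 234.8] [69.  19.4] 29.0
(301, 201, 52, 82) [409.7 243.9] [50.4 29.7] 41.1
d [-0.   0.4 91.5] rot [[-0.0, -0.0, -0.3], [-0.0, 0.0, 179.7]] j6 -101.9 pos [412.1 243.5  99.5] t 7.325
```

Wrist and top views agree within 2 mm on yellow, so I'll grasp.

arm_command(deltas=[1,1,45,0,0,0,1,1,75,0,0,0,1,1,92,0,0,0,1,1,92,0,0,0,1,1,92,0,0,0])

```text
time: 7.95
position: [0.4105, 0.2443, 0.0084]
tcp_rot: [0.001, -0.352, 0.936, 0.0]
contact_force: [-0.9, -0.5, -0.3]
opening: 0.0601
finger_force: 0.0
```

arm_command(deltas=[0,0,0,0,0,0,0,0,0,0,0,0,0,0,0,0,0,0,0,0,0,0,0,0,0,0,0,0,0,0,0,0,0,0,0,0,0,0,-30,0,0,0,0,0,-93,0,0,0,0,0,-93,0,0,0,0,0,-93,0,0,0], hand=10)

```text
time: 9.2
position: [0.4095, 0.2441, 0.1004]
tcp_rot: [0.0, -0.352, 0.936, 0.0]
contact_force: [-0.8, 0.4, -1.2]
opening: 0.03
finger_force: 20.0
```

```bash
python3 -c "
from h import *
to(632.3,8.9,100,87.8)"
```

```text
d [ -12.7 -323.7    0.5] rot [[0.0, 0.0, 43.4], [-0.0, 0.0, -136.6]] j6 -101.8 pos [409.5 244.1 100.4] t 9.2
```

arm_command(deltas=[-13,-324,0,0,0,43,-13,-324,0,0,0,43,-13,-324,0,0,0,43,-13,-324,0,0,0,43,-13,-324,0,0,0,43,-13,-324,0,0,0,43,-13,-324,0,0,0,43,-13,-324,0,0,0,43,-13,-324,0,0,0,43])

```text
time: 10.32
position: [0.6319, 0.0103, 0.1004]
tcp_rot: [-0.001, 0.015, 1.0, 0.0]
contact_force: [0.3, 0.6, -0.3]
opening: 0.03
finger_force: 20.0
```

```bash
python3 -c "
from h import *
to(632.3,8.9,13,87.8)"
```

```text
d [-0.6 -1.3 87.4] rot [[0.0, -0.1, 0.5], [0.1, 0.0, -179.5]] j6 -88.4 pos [631.9  10.3 100.4] t 10.325
```

arm_command(deltas=[-1,-1,40,0,0,0,-1,-1,68,0,0,0,-1,-1,81,0,0,0,-1,-1,85,0,0,0,-1,-1,87,0,0,0,-1,-1,87,0,0,0,-1,-1,87,0,0,0])

```text
time: 11.2
position: [0.6345, 0.0079, 0.0145]
tcp_rot: [0.001, 0.016, 1.0, 0.0]
contact_force: [0.0, -0.6, -0.8]
opening: 0.03
finger_force: 20.0
```

arm_command(deltas=[0,0,0,0,0,0,0,0,0,0,0,0,0,0,0,0,0,0,0,0,-10,0,0,0,0,0,-40,0,0,0,0,0,-90,0,0,0,0,0,-100,0,0,0,0,0,-100,0,0,0], hand=38)

```text
time: 12.2
position: [0.6343, 0.0079, 0.1146]
tcp_rot: [0.001, 0.016, 1.0, -0.0]
contact_force: [-0.9, -0.4, 0.2]
opening: 0.0379
finger_force: 0.0
```

```bash
python3 -c "
from h import *
to(566.9,-366.6,110,-27.5)"
```

```text
d [  55.6 -376.5    4.5] rot [[-0.1, 0.1, -64.3], [0.1, 0.1, 115.7]] j6 -88.6 pos [634.3   7.9 114.6] t 12.2
```

arm_command(deltas=[56,-376,0,0,0,115,56,-376,4,0,0,115,56,-376,4,0,0,115,56,-376,4,0,0,115,56,-376,4,0,0,115,56,-376,4,0,0,115,56,-376,4,0,0,115,56,-376,4,0,0,115,56,-376,4,0,0,115,56,-376,4,0,0,115], hand=60)

```text
time: 13.45
position: [0.5649, -0.3655, 0.1073]
tcp_rot: [-0.002, 0.817, 0.576, -0.001]
contact_force: [0.1, -0.7, 0.5]
opening: 0.0601
finger_force: 0.0
```

```bash
python3 -c "
from h import *
to(566.9,-366.6,100,-27.5)"
```

```text
d [-0.4  2.3  7.3] rot [[-0.2, -0.0, 7.9], [0.1, -0.3, -172.1]] j6 -14.3 pos [ 564.9 -365.5  107.3] t 13.45
```

arm_command(deltas=[0,2,7,0,0,8,0,2,7,0,0,8,0,2,7,0,0,8])

```text
time: 13.82
position: [0.5675, -0.3664, 0.1016]
tcp_rot: [-0.001, 0.853, 0.522, -0.0]
contact_force: [-0.5, 1.1, -0.2]
opening: 0.0601
finger_force: 0.0
```

```bash
python3 -c "
from h import *
c=imaging.get_calibration('wrist');im=imaging.snapshot('wrist')[:,:,::-1]
m=cv2.inRange(cv2.cvtColor(im,40),*map(np.array,HUE['red']))
for k in cv2.findContours(m,0,1)[0]:
  if cv2.contourArea(k)>800: print(cv2.boundingRect(k),*rect(cast(k,c,.024)))
to(566.9,-366.6,8,-27.5)"
```

```text
(298, 203, 51, 81) [ 566.4 -366.7] [50.  29.4] 61.2
d [-0.4 -0.6 94.1] rot [[-0.1, -0.0, 0.4], [0.0, -0.1, -179.6]] j6 -6.8 pos [ 567.7 -366.6  102.1] t 13.875
```

arm_command(deltas=[0,-1,45,0,0,0,0,-1,75,0,0,0,0,-1,94,0,0,0,0,-1,94,0,0,0,0,-1,94,0,0,0])

```text
time: 14.5
position: [0.5679, -0.3668, 0.0098]
tcp_rot: [0.001, 0.854, 0.521, 0.0]
contact_force: [0.4, -0.0, -0.1]
opening: 0.0599
finger_force: 0.0
```

arm_command(deltas=[0,0,0,0,0,0,0,0,0,0,0,0,0,0,0,0,0,0,0,0,0,0,0,0,0,0,0,0,0,0,0,0,0,0,0,0,0,0,-30,0,0,0,0,0,-93,0,0,0,0,0,-93,0,0,0,0,0,-93,0,0,0], hand=10)

```text
time: 15.75
position: [0.5668, -0.3661, 0.1013]
tcp_rot: [-0.0, 0.854, 0.521, -0.0]
contact_force: [-0.7, -0.2, -1.2]
opening: 0.0298
finger_force: 20.0
```

```bash
python3 -c "
from h import *
to(630.1,-48,100,87.8)"
```

```text
d [311.8 -89.3   1.4] rot [[-0.0, 0.0, 65.0], [-0.0, -0.0, -115.0]] j6 -6.6 pos [ 566.8 -366.1  101.3] t 15.75
```

arm_command(deltas=[312,-89,1,0,0,65,312,-89,1,0,0,65,312,-89,1,0,0,65,312,-89,1,0,0,65,312,-89,1,0,0,65,312,-89,1,0,0,65,312,-89,1,0,0,65,312,-89,1,0,0,65,312,-89,1,0,0,65,312,-89,1,0,0,65])

```text
time: 17.0
position: [0.6306, -0.0493, 0.1006]
tcp_rot: [0.0, 1.0, -0.02, -0.0]
contact_force: [0.3, -0.0, -0.4]
opening: 0.0303
finger_force: 20.0
```

```bash
python3 -c "
from h import *
to(630.1,-48,14,87.8)"
```

```text
d [-0.5 -1.3 86.6] rot [[0.0, 0.0, -0.1], [0.0, -0.0, 179.9]] j6 86.7 pos [630.6 -49.3 100.6] t 17.0
```

arm_command(deltas=[0,-1,40,0,0,0,0,-1,68,0,0,0,0,-1,80,0,0,0,0,-1,84,0,0,0,0,-1,86,0,0,0,0,-1,86,0,0,0,0,-1,86,0,0,0])

```text
time: 17.88
position: [0.6313, -0.0472, 0.0154]
tcp_rot: [0.0, 1.0, -0.019, 0.001]
contact_force: [-0.0, -0.6, -1.0]
opening: 0.0301
finger_force: 20.0
```

arm_command(deltas=[0,0,0,0,0,0,0,0,0,0,0,0,0,0,0,0,0,0,0,0,-10,0,0,0,0,0,-40,0,0,0,0,0,-90,0,0,0,0,0,-100,0,0,0,0,0,-100,0,0,0], hand=38)

```text
time: 18.88
position: [0.6312, -0.0472, 0.1156]
tcp_rot: [0.0, 1.0, -0.019, 0.001]
contact_force: [-0.6, 0.3, 0.1]
opening: 0.038
finger_force: 0.0
```

```bash
python3 -c "
from h import *
to(444,-27.5,150,3.3)"
```

```text
d [-187.7  -12.4  -34.7] rot [[-0.1, -0.1, 84.5], [0.1, -0.1, -95.5]] j6 86.9 pos [631.2 -47.2 115.6] t 18.875
```

arm_command(deltas=[-188,-12,-35,0,0,-95,-188,-12,-35,0,0,-95,-188,-12,-35,0,0,-95,-188,-12,-35,0,0,-95,-188,-12,-35,0,0,-95,-188,-12,-35,0,0,-95,-188,-12,-35,0,0,-95,-188,-12,-35,0,0,-95,-188,-12,-35,0,0,-95,-188,-12,-35,0,0,-95], hand=50)

```text
time: 20.12
position: [0.4424, -0.0278, 0.1485]
tcp_rot: [-0.001, 0.69, 0.723, -0.001]
contact_force: [-0.3, -0.0, -0.6]
opening: 0.05
finger_force: 0.0
```

```bash
python3 -c "
from h import *
to(444,-27.5,14,3.3)
c=imaging.get_calibration('wrist');im=imaging.snapshot('wrist')[:,:,::-1];cv2.imwrite('pics/w2.png',im)
t=imaging.snapshot('top')[:,:,::-1];ct=imaging.get_calibration('top')
hs=cv2.cvtColor(t,40)
for col,at in(('blue',(292,213)),('yellow',(320,215)),('red',(347,216))):
  print(col,cv2.boundingRect(blob(hs,col,at)))
cv2.imwrite('pics/t2.png',cv2.resize(t[150:340,230:440],None,fx=2.8,fy=2.8,interpolation=2))"
```

```text
d [1.000e-01 2.000e+00 1.345e+02] rot [[-0.2, -0.0, -0.6], [-0.0, 0.2, 179.4]] j6 -7.8 pos [442.4 -27.8 148.5] t 20.125
blue (278, 201, 27, 30)
yellow (306, 201, 26, 31)
red (333, 203, 26, 30)
```

View pics/w2.png

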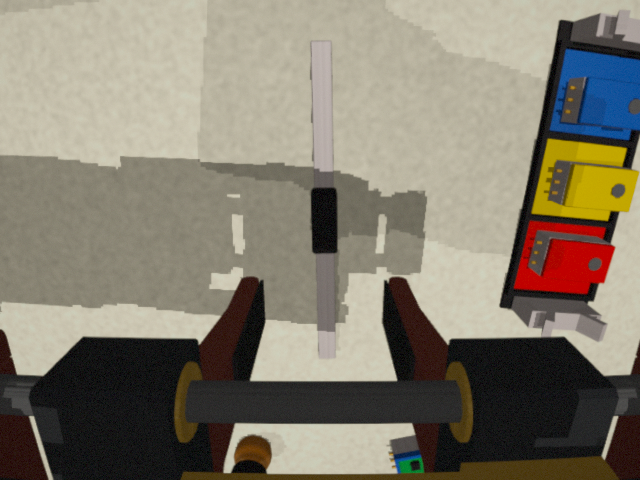

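View pics/t2.png

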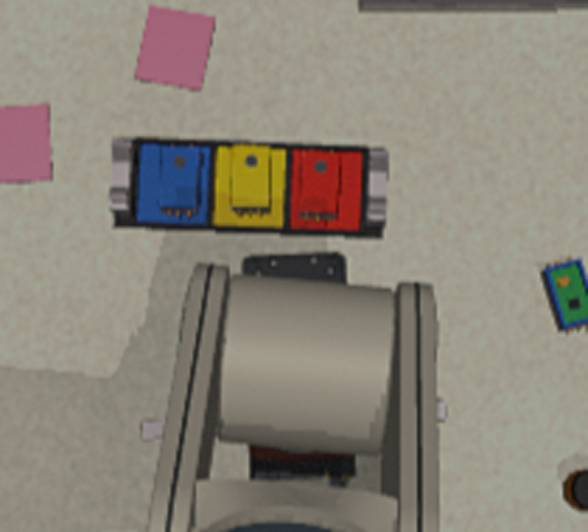

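The wrist view shows the bar's grip block at (324,220), centred between the fingers. All three modules lie flat with lids up in their matching bays, and the top crop agrees. I'll refine the block and tile positions from the wrist image.

```bash
python3 -c "
from h import *
im=cv2.imread('pics/w2.png');c=imaging.get_calibration('wrist')
w=np.zeros(im.shape[:2],np.uint8);w[175:262,300:350]=1
k=max(cv2.findContours(cv2.inRange(cv2.cvtColor(im,6),0,35)*w,0,1)[0],key=cv2.contourArea);print(cv2.boundingRect(k),*rect(cast(k,c,.032)))
print('ends',cast([(321,41),(327,357)],c,.012)*1000)
# carrier near wall outer top edge corners
print('wall',cast([(564,40),(502,305)],c,.009)*1000)
"
```

```text
(312, 188, 25, 65) [442.5 -24.7] [45.4 16.5] -86.9
ends [[ 435.24475168   92.49143357]
 [ 450.41133398 -145.15835345]]
wall [[600.4678592  104.23889281]
 [588.12203286 -94.15585322]]
```

arm_command(deltas=[1,0,50,0,0,0,1,0,95,0,0,0,1,0,120,0,0,0,1,0,133,0,0,0,1,0,133,0,0,0,1,0,133,0,0,0])

```text
time: 20.98
position: [0.444, -0.0269, 0.0174]
tcp_rot: [0.001, 0.69, 0.724, 0.0]
contact_force: [-1.1, 0.1, 0.6]
opening: 0.0501
finger_force: 0.0
```

arm_command(deltas=[0,0,0,0,0,0,0,0,0,0,0,0,0,0,0,0,0,0,0,0,0,0,0,0,0,0,0,0,0,0,0,0,0,0,0,0,0,0,-30,0,0,0,0,0,-90,0,0,0,0,0,-120,0,0,0,0,0,-120,0,0,0], hand=5, newtons=30)

```text
time: 22.22
position: [0.4448, -0.027, 0.1385]
tcp_rot: [0.002, 0.69, 0.724, 0.001]
contact_force: [0.3, -0.6, -2.3]
opening: 0.0176
finger_force: 29.9
```

```bash
python3 -c "
from h import *
to(632,9,130,-2.5)
c=imaging.get_calibration('wrist');im=imaging.snapshot('wrist')[:,:,::-1];cv2.imwrite('pics/w3.png',im)"
```

```text
d [ 26.9 188.6   9.3] rot [[0.3, 0.0, 5.3], [-0.0, 0.4, -174.7]] j6 -7.8 pos [444.8 -27.  138.5] t 22.225
```

View pics/w3.png

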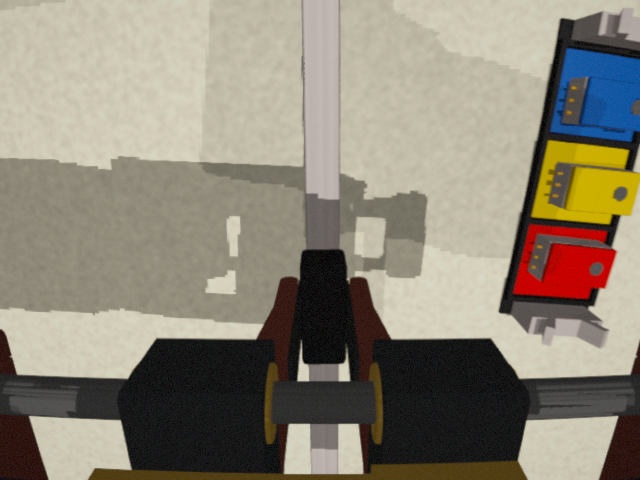

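The wrist view shows the bar gripped level by its block (opening 17.6 mm, block at (323,305)). Next I carry it over the carrier.

arm_command(deltas=[27,60,9,0,0,5,27,110,9,0,0,5,27,160,9,0,0,5,27,189,9,0,0,5,27,189,9,0,0,5,27,189,9,0,0,5,27,189,9,0,0,5])

```text
time: 23.15
position: [0.6291, 0.0092, 0.1269]
tcp_rot: [-0.001, 0.721, 0.693, -0.001]
contact_force: [-0.3, -1.0, -1.0]
opening: 0.0178
finger_force: 29.9
```

```bash
python3 -c "
from h import *
c=imaging.get_calibration('wrist');im=imaging.snapshot('wrist')[:,:,::-1];cv2.imwrite('pics/w4.png',im)
to(632,9,52,-2.5)"
```

```text
d [-0.   2.6 75.3] rot [[-0.1, 0.0, 0.3], [-0.0, -0.1, -179.7]] j6 2.0 pos [629.6   9.1 127.3] t 23.2
```

View pics/w4.png

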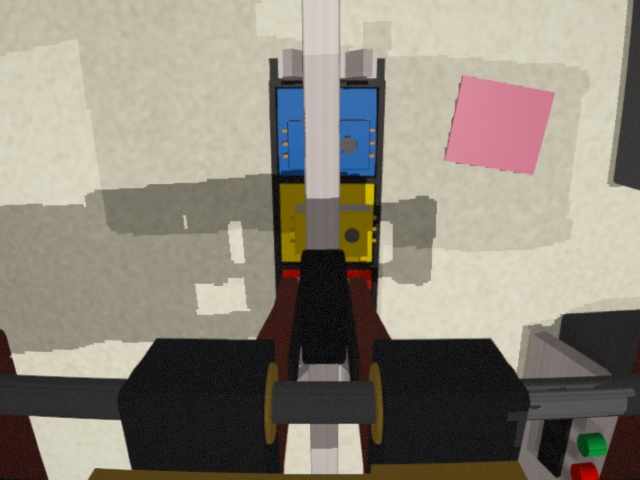

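```bash
python3 -c "
from h import *
c=imaging.get_calibration('wrist')
print(cast([(271,75),(383,75),(276,262),(378,262)],c,.009)*1000)
print('post cheeks',cast([(283,52),(374,52)],c,.05)*1000)
"
```

```text
[[599.94466933 108.15383821]
 [670.41323176 105.39784026]
 [594.4116055  -17.19225927]
 [666.6434033  -20.00130889]]
post cheeks [[611.88476829 116.65501642]
 [660.18265532 114.77626917]]
```

The wrist view shows the blue, yellow and red bays under the bar, with post cheeks at (290,63) and (360,63). The carrier axis casts to x = 631.5 at y = 9 with a yaw of -2.2 deg, as expected. I'll lower the bar.

arm_command(deltas=[0,2,25,0,0,0,0,2,45,0,0,0,0,2,58,0,0,0,0,2,66,0,0,0,0,2,70,0,0,0,0,2,73,0,0,0,0,2,73,0,0,0,0,2,73,0,0,0])

```text
time: 24.2
position: [0.6331, 0.0091, 0.055]
tcp_rot: [0.0, 0.721, 0.693, 0.0]
contact_force: [-0.3, -0.6, -2.8]
opening: 0.0176
finger_force: 29.9
```

```bash
python3 -c "
from h import *
to(631.5,9,51.5,-2.2);print(telemetry.get_obs()['contact_force'])"
```

```text
d [-0.2 -1.6  3.5] rot [[0.0, 0.0, -0.0], [0.0, -0.1, 180.0]] j6 2.0 pos [633.1   9.1  55. ] t 24.2
[-0.25854143 -0.55126204 -2.75329149]
```

arm_command(deltas=[0,-1,1,0,0,0,0,-1,2,0,0,0,0,-1,3,0,0,0,0,-1,3,0,0,0])

```text
time: 24.7
position: [0.6318, 0.0092, 0.0516]
tcp_rot: [-0.0, 0.721, 0.693, -0.0]
contact_force: [-0.6, 0.6, -1.5]
opening: 0.0174
finger_force: 29.9
```

arm_command(deltas=[0,0,1,0,0,0,0,0,1,0,0,0,0,0,1,0,0,0])

```text
time: 25.08
position: [0.632, 0.0092, 0.0509]
tcp_rot: [0.0, 0.721, 0.693, 0.0]
contact_force: [-1.1, 0.0, 2.1]
opening: 0.0177
finger_force: 29.9
```

arm_command(deltas=[0,0,0,0,0,0,0,0,0,0,0,0,0,0,0,0,0,0,0,0,0,0,0,0,0,0,-10,0,0,0,0,0,-40,0,0,0,0,0,-100,0,0,0,0,0,-150,0,0,0,0,0,-150,0,0,0], hand=40)

```text
time: 26.2
position: [0.6348, 0.0092, 0.2063]
tcp_rot: [0.003, 0.721, 0.693, 0.003]
contact_force: [0.3, 0.0, 0.2]
opening: 0.0401
finger_force: 0.0
```

arm_command(deltas=[0,-50,0,0,0,0,0,-100,0,0,0,0,0,-150,0,0,0,0,0,-200,0,0,0,0,0,-200,0,0,0,0,0,-200,0,0,0,0])

```text
time: 26.95
position: [0.4329, 0.017, 0.2009]
tcp_rot: [0.0, 0.721, 0.693, 0.0]
contact_force: [0.6, -1.1, -0.5]
opening: 0.0401
finger_force: 0.0
```

```bash
python3 -c "
from h import *
t=imaging.snapshot('top')[:,:,::-1];s=imaging.snapshot('side')[:,:,::-1];c=imaging.get_calibration('top')
a=cv2.resize(t[170:250,245:395],(780,416),interpolation=2)
cv2.imwrite('pics/t5.png',a);cv2.imwrite('pics/s5.png',cv2.resize(s[190:300,270:400],(780,600)[:2] if 0 else (709,600),interpolation=2))"
```

```text
(no output)
```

View pics/t5.png

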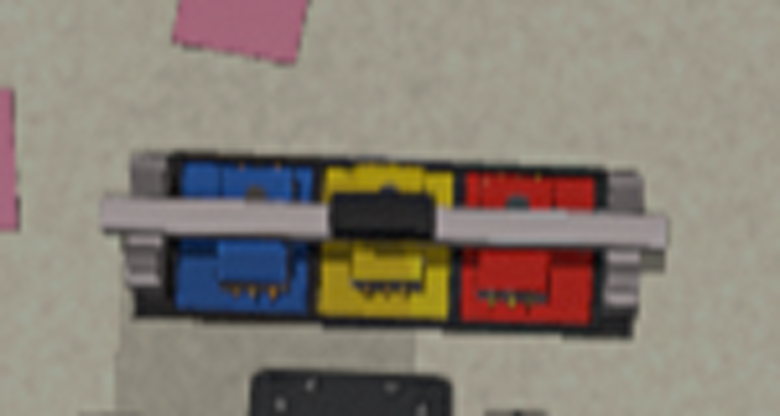

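View pics/s5.png

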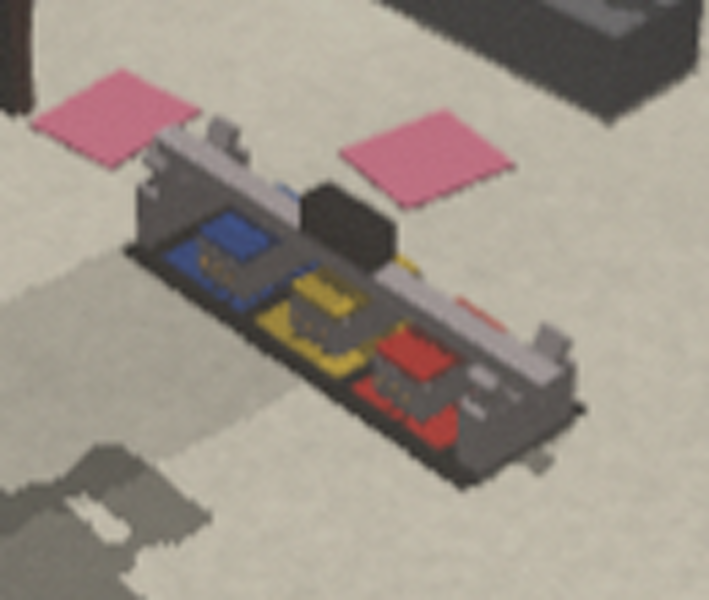

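Both views show the bar level in the notches of both posts with its block up, between the cheeks at (155,165)/(222,135) and (490,380)/(548,345). All three modules are flat in their own colour bays. I'm handing in.

```bash
python3 -c "
from plant import arm
print(arm.hand_in())"
```

```text
the job is handed in; nothing more can be done
None
```

The three lidded modules are packed in their matching bays, the keeper bar lies across them in both end-post notches, and the job was handed in at about 27 s; the hand-in returned no verdict, and the open modules were not touched.

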